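Wind the tilting kettle down one mark

TASK

Swing the yellow tilt catch clear of the black handwheel, then wind the wheel clockwise by its red handle, turn after turn, to bring the kettle forward one mark, until you feel its red tilt arm come up against the stop bolt. Stop there without straining the worm drive and let go, leaving the catch open, the kettle resting on the bolt and everything else on the table where it stands.

Things in the scene. Friction and masses are not known exactly. Their poses are not given: they have to be found in the camera images.
- stand: the tilting kettle's steel stand. Origin on the table right under the handwheel's axis; its x runs from front (robot side) to back, y from the console to the kettle, z up. The console's level deck is 240 mm up, from x -183 to 143 and y -83 to 113 mm. Quadrant, tilt arm and stop block stand just beyond the deck's +y edge, up to 305 mm above the table
- wheel_axis (a point): centre of the handwheel's top face, 283 mm above the table. The wheel is a black disc 148 mm across and 18 mm thick, level, on the vertical worm shaft
- handle (a point): centre of the red handle on the wheel: an upright cylinder 26 mm across and 45 mm tall, 60 mm from the wheel's axis; this point is 25.5 mm above the wheel's top face and goes round with it. The handle revolves freely on its pin, so it can be gripped and carried round in a circle without turning the hand
- wheel (a joint): turn of the handwheel, rad, growing clockwise seen from above, which tips the kettle forward: 40 turns to one, so one 30-degree mark takes some 3 turns. Starts between 0 and 2.4. Winding takes a steady 5 to 6 N along the circle at the handle; the worm is self-locking. Once the arm is on the bolt that force climbs about 1 N per 0.1 rad: 2 to 5 N more is right, 8 N more strains the drive
- catch (a joint): swing of the tilt catch, rad: 0 engaged (its nose blocks a dog under the wheel, which then stops within the first turn, shutting the catch harder), 1.05 fully open, clear of the dog from 0.85. A stiff pivot, about 2.5 N at the knob; it stays where it is put
- catch_knob (a point): centre of the catch's yellow knob, an upright cylinder 18 mm across and 24 mm tall whose foot is 10 mm above the deck. It swings on a 50 mm arc about a vertical pivot 88 mm in front (-x) of the wheel's axis: engaged, it stands 50 mm in front of the pivot; it opens towards the stand's +y, clockwise seen from above
- kettle: the round steel kettle, 260 mm across, with its red tilt arm (a bar 112 mm long, 14 mm thick, in the gap beside the console). Origin on the level trunnion axis; its z is up when upright and leans to the front as it tilts
- stop: dark steel stop block, 18 x 26 x 34 mm, on the quadrant just past the first 30-degree mark; origin at its centre. A brass bolt with a stiffly sprung round head points from it at the arm. The bolt is set by hand each day, so the arm meets it up to 7 mm early or late, at about 18 to 24 rad of the wheel: to be found by feel
- pan_c (a point): centre, half-way up, of the steel pan (162 x 176 mm, 65 mm tall) under the pouring lip; to be left alone
- bottle_c (a point): centre, half-way up, of the yellow sauce bottle (56 mm across, 180 mm tall) beside the console; to be left alone
- cup_c (a point): centre, half-way up, of the steel cup (72 mm across, 80 mm tall) near the console's front; to be left alone

How it is judged:
By the outcome, as a careful person would: the job done as asked, in the order asked, and still so for the second after the job is handed in, with the robot touching nothing.
It also fails if it takes over 72 s, if anything falls off the work surface, if the arm or the gripper's body presses on something with over 40 N, if the wrist force passes 120 N, or if a joint passes its speed limit or range.

ROBOT

A 7-joint arm with a two-finger parallel gripper is mounted at the origin on the work surface. World frame = base frame: x ahead of the robot, y to its left, z up, the work surface at z = 0. Lengths are in m, angles in rad, forces in N, time in s.
With the tool pointing down it reaches from about 0.35 to 0.9 m from the base axis. Payload 8.1 kg.
Tool frame: the origin (TCP) lies on the centre line of the jaws, within the pads' length; the fingertips stand arm.tip_extent ahead of it and the grasp point (between the pads) lies 3 mm ahead of it (arm.tip_extent is the distance from the TCP to the fingertips, in m); y points along the fingers, z is the direction in which the jaws open and shut, and the axes are right-handed (so a half turn about y gives the same grasp; the last joint's range is limited). The gripper opens to 92 mm and grips with 3 to 60 N. Pads are 19 mm wide; open, the fingers measure 130 mm over their backs; the gripper's body (75 mm by 190 mm) begins 47 mm behind the grasp point.
Start: joints at [-1.424, 0.434, 0.025, 1.573, -0.012, 1.134, -0.075], TCP at [0.155, 0.606, 0.211] pointing down, gripper open.
Joint ranges: [-2.62, 2.62], [-0.44, 2.09], [-1.27, 1.32], [0.08, 2.57], [-1.32, 4.46], [0.12, 2], [-2.74, 2.74]. Speed limits (rad/s): [2.22, 2.22, 3.01, 3.01, 3.14, 3.14, 3.14].

INTERFACE

Orientations are given as a rotation vector (axis times angle).
In Python, from cell import observe, get_image, sign_off, boxes_of, place_of, arm gives the robot as it stands.
- The arm moves only by the tool arm_command, never from a script. Its argument "plan" is a list of rows, each a list of 2 entries, a list of its own where there are three numbers: the shift along the tool's x, y, z in m, then the turn, a rotation vector about the tool's x, y, z in degrees. In form: [[[tx, ty, tz], [ax, ay, az]], ...]. A call has 1 to 5 rows; each row is the pose to reach, as a shift and turn from the pose commanded when the call began, along the tool's axes at that moment; what a row does not reach only later rows make up. A row lasts 1/10 s, in which the tool goes at most 50 mm and 8.59 degrees, less where a joint would pass 70% of its speed; a pose out of reach is approached as far as the arm can. A call with a gripper value outside its range is refused whole. "fingers" is the closure, from -1 (fully open) to 1 (shut), set as the call begins (left out, the last holds). The fingers move at their own pace and stop on an object; "squeeze" is the grip in N (left out, the last holds). Time passes only in rows, so rows that repeat a pose let the fingers close. It gives the time, the measured TCP pose, the force and the opening at its end, in the units of the state.
- observe(): the state, without advancing time (a new reading comes with each control period).
- get_image(name): name is "scene" or "top" or "wrist"; returns a dict with "color" (384x512x3 uint8, red, green, blue), "camera_matrix" (3x3 intrinsics, pixels), "world_to_cam" (4x4, takes a point from world to camera coordinates); the wrist camera has in their place "mount" (4x4, takes a point from camera to tool coordinates, whose origin is the TCP and whose axes are the tool frame's). Camera axes: x right, y up, looking along -z (the intrinsics and any distortion apply to the point x, -y, -z); pixel columns grow to the right and rows downward; lengths in m; the calibration is good to about 2 mm. A picture is of the moment at which its call begins: read the wrist's pose just before it. There is no depth.
- sign_off(): hands the job in, once; it reports no verdict.
Trained networks look in a picture, given as the dict that the camera call returned (one of the last four; its "shot" number tells which), for a name from the list of things; names that differ only in an ending like _2 or _b are one class to them, and where a whole thing is asked for, a point or a joint stands for the part that bears it (a point fixed in the world has none). Each returns a list of dicts, best first, with "confidence" (0 to 1); they miss things now and then, are a little off and sometimes report something else, mostly with a low value. They report only what shows in the picture. A call takes as long as a camera call.
- boxes_of(picture, thing): "point" ([column, row] in pixels, amid what is visible of it).
- place_of(picture, thing): "point" ([column, row] in pixels: a listed point, or the origin of a listed thing).
The state is a dict: "clock": time; "joints": joint angles; "dq": joint speeds; "joint_efforts": joint torques, N m; "position": TCP position; "ee_rot": TCP orientation; "force": force on the tool from outside, world axes, zero at the start; "ft_torque": the same for the moment, N m; "width": opening from 0.0 (shut) to 1.0 (fully open).
Only numpy, scipy, OpenCV 4.12 (cv2) and the standard library are available. Lean on these libraries where they do the work, as an engineer would, in place of code of your own. Each camera call takes 0.05 s, during which the arm holds its last target.

## Working session

There is one attempt and no reset: what is moved stays moved. The work goes in short steps, Python scripts to look and compute and a tool call to move; the robot and the scene stay as the last step left them, time stands still between calls to the robot, and variables do not carry over. Pictures are saved under pics/ and viewed, and the job is handed in when it is done.

Besides the shell and the picture viewer there is one more tool, called after ">>>" in YAML: its name, and indented under it one key for each argument. arm_command: Moves the arm, as the interface text tells. Its arguments: {"type":"object","properties":{"plan":{"type":"array","items":{"type":"array"}},"fingers":{"type":"number"},"squeeze":{"type":"number"}},"required":["plan"]}

```bash
ls; mkdir -p pics
python3 - <<'E'
from cell import observe,get_image,arm,boxes_of,place_of
import cv2,numpy as np
s=observe();print(s); print([a for a in dir(arm) if a[0]!='_'], arm.tip_extent)
for n in("scene","top"):
    p=get_image(n); cv2.imwrite(f"pics/{n}0.png",p["color"][:,:,::-1])
    np.set_printoptions(precision=4,suppress=True)
    print(n,p["camera_matrix"],p["world_to_cam"],[k for k in p])
    for t in["stand","wheel_axis","handle","catch_knob","kettle","stop","pan_c","bottle_c","cup_c"]:
        print(t,[(np.round(d["point"],1),round(d["confidence"],2)) for d in place_of(p,t)[:2]])
print(observe()["clock"])
E
```

```text
pics
{'clock': 0.0, 'joints': array([-1.42362114,  0.43522678,  0.02497505,  1.57407886, -0.01161639,
        1.13399238, -0.0750973 ]), 'dq': array([-0.00111277,  0.00066537, -0.00129183, -0.00019586, -0.00097014,
        0.00028393, -0.00042524]), 'joint_efforts': array([-1.12727746e-03, -6.67850876e+01,  9.84821431e-01, -3.14478850e+01,
       -6.03435352e-02,  4.28432738e-02,  1.58653233e-04]), 'position': array([0.15441394, 0.60508224, 0.2102497 ]), 'ee_rot': array([-1.56344281,  0.19623469, -0.19612962]), 'force': array([ 0.08270526,  0.3494029 , -0.15731763]), 'ft_torque': array([ 0.01901344, -0.02022695, -0.01851861]), 'width': 1.0030299731402996}
['PlanningError', 'tip_extent'] 0.022
scene [[443.3797   0.     247.0945]
 [  0.     443.3797 196.0848]
 [  0.       0.       1.    ]] [[ 0.065   0.9979  0.0049  0.0674]
 [-0.6891  0.0413  0.7235  0.2066]
 [ 0.7217 -0.0504  0.6903 -1.7198]
 [ 0.      0.      0.      1.    ]] ['color', 'camera_matrix', 'world_to_cam', 'shot']
stand [(array([286.1, 203.1]), 0.67)]
wheel_axis [(array([233., 196.]), 0.79)]
handle [(array([206.6, 194.1]), 0.6)]
catch_knob [(array([230.6, 195.2]), 0.54), (array([234.4, 167.5]), 0.38)]
kettle [(array([347.3, 240.1]), 0.69)]
stop [(array([289.2, 201.3]), 0.42)]
pan_c []
bottle_c []
cup_c [(array([150.7, 202.3]), 0.87)]
top [[363.4842   0.     253.8417]
 [  0.     363.4842 190.6689]
 [  0.       0.       1.    ]] [[-0.0148 -0.9992  0.0363 -0.1066]
 [ 0.9873 -0.0089  0.1588 -0.5468]
 [-0.1584  0.0382  0.9866 -1.1316]
 [ 0.      0.      0.      1.    ]] ['color', 'camera_matrix', 'world_to_cam', 'shot']
stand []
wheel_axis [(array([270.6, 161.6]), 0.75)]
handle [(array([294., 152.]), 0.79)]
catch_knob [(array([260.7, 212. ]), 0.64)]
kettle [(array([171.7, 137.8]), 0.62)]
stop [(array([217.2, 162.6]), 0.43)]
pan_c [(array([164.3, 225.9]), 0.62)]
bottle_c [(array([314.6, 150.9]), 0.82)]
cup_c [(array([346.8, 252.3]), 0.58)]
1.0
```

View pics/scene0.png

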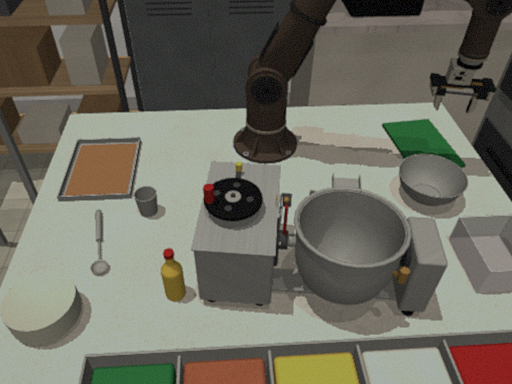

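View pics/top0.png

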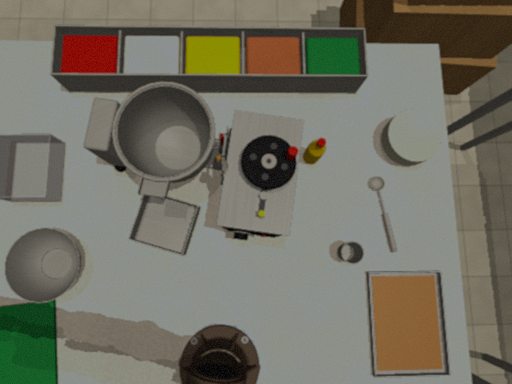

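```bash
cat > h.py <<'E'
import numpy as np,cv2
from scipy.spatial.transform import Rotation as R
np.set_printoptions(precision=4,suppress=True)
K={"scene":None}
def ray(p,uv,z):
    W=p["world_to_cam"];M=p["camera_matrix"]
    d=np.array([(uv[0]-M[0,2])/M[0,0],-(uv[1]-M[1,2])/M[1,1],-1.])
    Ri=W[:3,:3].T;c=-Ri@W[:3,3];d=Ri@d
    return c+d*(z-c[2])/d[2]
def proj(p,X):
    W=p["world_to_cam"];M=p["camera_matrix"];c=W[:3,:3]@X+W[:3,3]
    return np.array([M[0,2]+M[0,0]*c[0]/-c[2],M[1,2]+M[1,1]*-c[1]/-c[2]])
E
python3 - <<'E'
from h import *
from cell import *
from cell import observe,get_image
s=observe();print(R.from_rotvec(s["ee_rot"]).as_matrix())
for n,pts in(("top",dict(wheel_axis=(270,161.5),handle=(293,152.5),knob=(261.2,213))),("scene",dict(wheel_axis=(233.5,196.5),handle=(209,194),knob=(239,167.5)))):
    p=get_image(n)
    Z=dict(wheel_axis=.283,handle=.3085,knob=.262)
    for k in pts: print(n,k,ray(p,pts[k],Z[k]))
    cv2.imwrite(f"pics/{n}_crop.png",cv2.resize(p["color"][110:260,150:350] if n=="top" else p["color"][140:320,170:370],None,fx=4,fy=4 if n=="top" else 3.3,interpolation=3)[:,:,::-1])
p=get_image("wrist");print(p["mount"],p["camera_matrix"])
E
```

```text
[[ 0.969  -0.      0.2472]
 [-0.2472  0.      0.969 ]
 [-0.     -1.      0.    ]]
top wheel_axis [ 0.5843 -0.1474  0.283 ]
top handle [ 0.6014 -0.2047  0.3085]
top knob [ 0.4515 -0.1231  0.262 ]
scene wheel_axis [ 0.5899 -0.1409  0.283 ]
scene handle [ 0.6045 -0.1997  0.3085]
scene knob [ 0.4549 -0.1205  0.262 ]
[[-0.0002 -0.9516 -0.3075 -0.0836]
 [-0.0004  0.3075 -0.9516 -0.173 ]
 [ 1.     -0.0001 -0.0005  0.0018]
 [ 0.      0.      0.      1.    ]] [[327.7282   0.     254.0413]
 [  0.     327.7282 190.776 ]
 [  0.       0.       1.    ]]
```

View crops.

View pics/top_crop.png

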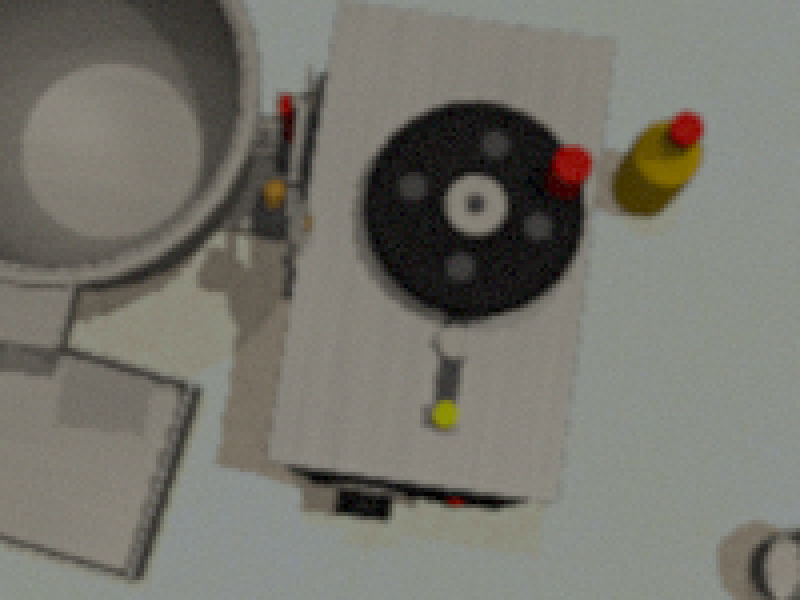

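View pics/scene_crop.png

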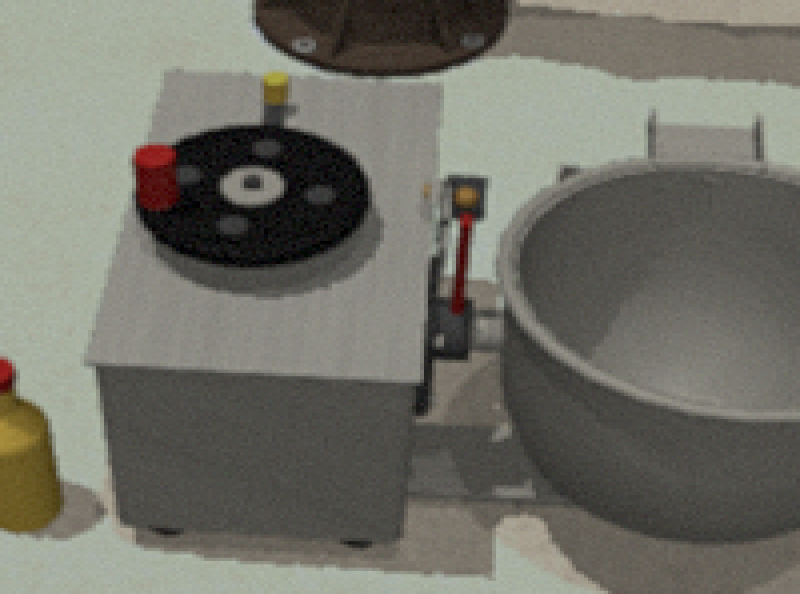

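>>> arm_command:
  plan:
    - [[0, -0.05, 0], [0, 0, 0]]
    - [[0, -0.1, 0], [0, 0, 0]]
    - [[0.01, -0.145, -0.01], [0, 0, 0]]
    - [[0.03, -0.18, -0.04], [0, 0, 0]]
    - [[0.05, -0.2, -0.08], [0, 0, 0]]

```text
clock: 1.65
position: [0.1836, 0.5162, 0.4135]
ee_rot: [-1.558, 0.195, -0.196]
force: [1.5, -0.5, 1.1]
width: 0.998
```

>>> arm_command:
  plan:
    - [[0.03, 0, -0.038], [0, 0, 0]]
    - [[0.06, 0, -0.076], [0, 0, 0]]
    - [[0.09, 0, -0.114], [0, 0, 0]]
    - [[0.12, 0, -0.152], [0, 0, 0]]
    - [[0.15, 0, -0.19], [0, 0, 0]]

```text
clock: 2.15
position: [0.282, 0.2925, 0.4112]
ee_rot: [-1.561, 0.196, -0.196]
force: [0.7, 0.6, 0.3]
width: 0.998
```

>>> arm_command:
  plan:
    - [[0.03, 0, -0.038], [0, 0, 0]]
    - [[0.06, 0, -0.076], [0, 0, 0]]
    - [[0.09, 0, -0.114], [0, 0, 0]]
    - [[0.12, 0, -0.152], [0, 0, 0]]
    - [[0.15, 0, -0.19], [0, 0, 0]]

```text
clock: 2.65
position: [0.3802, 0.0712, 0.4113]
ee_rot: [-1.561, 0.196, -0.197]
force: [1.3, 0.7, -0.2]
width: 0.999
```

>>> arm_command:
  plan:
    - [[0.03, 0, -0.038], [0, -1.2, 0]]
    - [[0.06, 0, -0.076], [0, -2.4, 0]]
    - [[0.09, 0, -0.114], [0, -3.6, 0]]
    - [[0.12, 0, -0.152], [0, -4.8, 0]]
    - [[0.12, 0, -0.165], [0, -4.8, 0]]

```text
clock: 3.15
position: [0.4563, -0.1207, 0.4112]
ee_rot: [-1.57, 0.133, -0.135]
force: [0.1, 0.4, 0.5]
width: 1.0
```

```bash
cat >> h.py <<'E'
def wcam(s,p):
    "make world_to_cam for wrist picture"
    T=np.eye(4);T[:3,:3]=R.from_rotvec(s["ee_rot"]).as_matrix();T[:3,3]=s["position"]
    p["world_to_cam"]=np.linalg.inv(T@p["mount"]);return p
E
python3 - <<'E'
from h import *
from cell import observe,get_image,place_of
s=observe();p=get_image("wrist");wcam(s,p)
print(s["position"],s["dq"],R.from_rotvec(s["ee_rot"]).as_matrix())
import pickle;pickle.dump(p,open("w1.pkl","wb"))
cv2.imwrite("pics/w1.png",p["color"][:,:,::-1])
Z=dict(wheel_axis=.283,handle=.3085,catch_knob=.262)
for k in Z:
  for d in place_of(p,k)[:2]: print(k,d["point"],d["confidence"],ray(p,d["point"],Z[k]))
E
```

```text
[ 0.4563 -0.1207  0.4112] [ 0.128  -0.0535  0.0257  0.0508  0.0303  0.027   0.1068] [[ 0.9855  0.0008  0.1694]
 [-0.1694 -0.003   0.9855]
 [ 0.0013 -1.     -0.0029]]
wheel_axis [254.3, 294.3] 0.77 [ 0.5858 -0.1411  0.283 ]
catch_knob [250.0, 162.7] 0.87 [ 0.4471 -0.1218  0.262 ]
catch_knob [197.6, 326.1] 0.68 [ 0.6331 -0.2179  0.262 ]
```

View pics/w1.png

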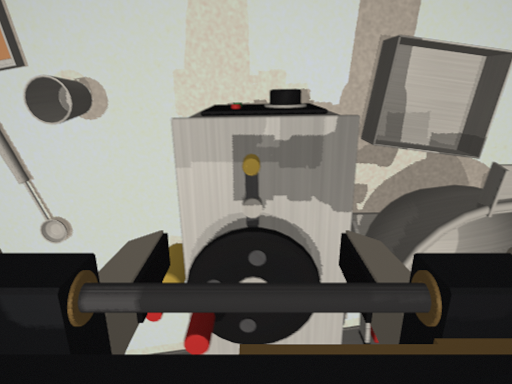

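Run:
```python
from h import *
from cell import observe,get_image,place_of
s=observe();p=get_image("wrist");s=observe();p=get_image("wrist");wcam(s,p)
print(s["clock"],s["position"],s["dq"],s["force"])
Rm=R.from_rotvec(s["ee_rot"]).as_matrix()
Z=dict(wheel_axis=.283,catch_knob=.262)
for k in Z:
  for d in place_of(p,k)[:1]: print(k,d["point"],d["confidence"],ray(p,d["point"],Z[k]))
for q in [(0.4515,-.1215,.274),(0.4515,-.1215,.25),(.587,-.143,.283),tuple(s["position"])]: print(q,proj(p,np.array(q)))
# wheel edge fit: black pixels
hsv=cv2.cvtColor(p["color"],cv2.COLOR_RGB2HSV)
m=((hsv[...,0]>18)&(hsv[...,0]<35)&(hsv[...,1]>120)&(hsv[...,2]>60)).astype(np.uint8);m[:,:235]=0;m[:,270:]=0
ys,xs=np.nonzero(m);print("knob px",xs.min(),xs.max(),ys.min(),ys.max(),xs.mean(),ys.mean())
cv2.imwrite("pics/w2.png",cv2.resize(p["color"][130:360,160:350],None,fx=3,fy=2.6,interpolation=3)[:,:,::-1])
```

```text
3.4 [ 0.4553 -0.1145  0.411 ] [-0.011  -0.0022 -0.0051 -0.001   0.0001 -0.0006  0.0084] [0.9986 0.8479 0.1105]
wheel_axis [247.9, 296.2] 0.9 [ 0.5858 -0.1407  0.283 ]
catch_knob [245.4, 165.2] 0.57 [ 0.4478 -0.1199  0.262 ]
(0.4515, -0.1215, 0.274) [244.1677 172.0108]
(0.4515, -0.1215, 0.25) [244.7898 166.2082]
(0.587, -0.143, 0.283) [245.9411 297.4418]
(np.float64(0.45532475668874206), np.float64(-0.11445364846463067), np.float64(0.410969293588662)) [250.8655 236.0241]
knob px 237 268 157 351 245.31803278688525 170.17049180327868
```

View pics/w2.png

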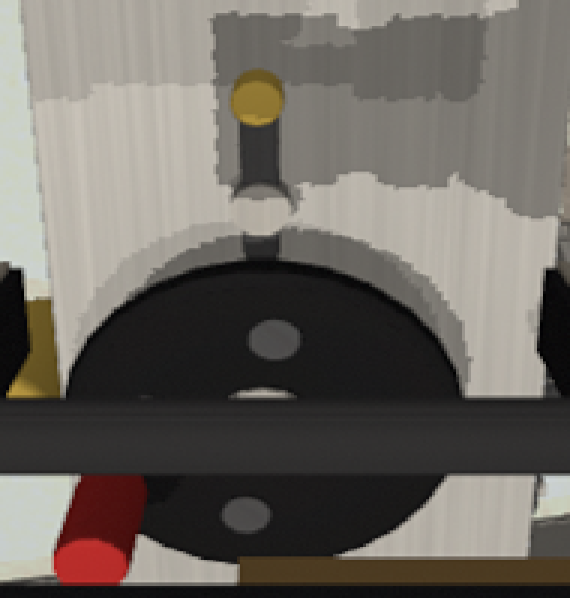

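>>> arm_command:
  plan:
    - [[-0.005, 0.04, -0.0065], [0, 0, 0]]
    - [[-0.005, 0.08, -0.0065], [0, 0, 0]]
    - [[-0.005, 0.115, -0.0065], [0, 0, 0]]
    - [[-0.005, 0.137, -0.0065], [0, 0, 0]]
    - [[-0.005, 0.137, -0.0065], [0, 0, 0]]

```text
clock: 4.05
position: [0.4476, -0.1203, 0.2718]
ee_rot: [-1.567, 0.133, -0.126]
force: [0.4, -0.0, 0.4]
width: 0.998
```

>>> arm_command:
  plan:
    - [[0, 0, 0], [0, 0, 0]]
    - [[0, 0, 0], [0, 0, 0]]
    - [[0, 0, 0], [0, 0, 0]]
    - [[0, 0, 0], [0, 0, 0]]
  fingers: 1
  squeeze: 10

```text
clock: 4.45
position: [0.4499, -0.1218, 0.2748]
ee_rot: [-1.566, 0.129, -0.131]
force: [-0.4, -0.3, -0.3]
width: 0.702
```

>>> arm_command:
  plan:
    - [[0, 0, 0], [0, 0, 0]]
    - [[0, 0, 0], [0, 0, 0]]
    - [[0, 0, 0], [0, 0, 0]]
    - [[0, 0, 0], [0, 0, 0]]
    - [[0, 0, 0], [0, 0, 0]]

```text
clock: 4.95
position: [0.4494, -0.1218, 0.274]
ee_rot: [-1.567, 0.13, -0.13]
force: [-0.3, -0.1, -0.6]
width: 0.266
```

>>> arm_command:
  plan:
    - [[0, 0, 0], [0, 0, 0]]
    - [[0, 0, 0], [0, 0, 0]]
    - [[0, 0, 0], [0, 0, 0]]
    - [[0, 0, 0], [0, 0, 0]]
    - [[0, 0, 0], [0, 0, 0]]

```text
clock: 5.45
position: [0.4494, -0.1218, 0.274]
ee_rot: [-1.567, 0.13, -0.13]
force: [-0.9, -0.3, -0.3]
width: 0.006
```

Run:
```python
from h import *
from cell import observe,get_image,place_of
s=observe();p=get_image("wrist");wcam(s,p);print(s["position"],s["width"])
cv2.imwrite("pics/w3.png",p["color"][:,:,::-1])
t=get_image("scene");cv2.imwrite("pics/s3.png",cv2.resize(t["color"][100:250,170:370],None,fx=4,fy=4,interpolation=3)[:,:,::-1])
```

```text
[ 0.4494 -0.1218  0.274 ] 0.005813254781295766
```

View pics/w3.png

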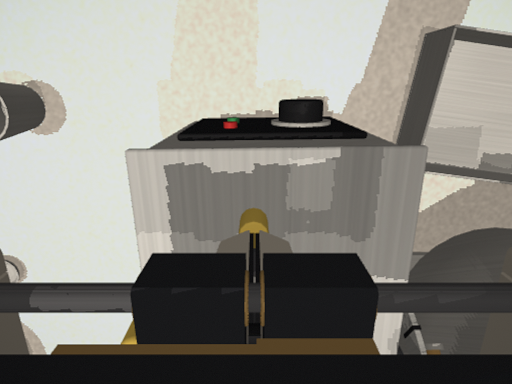

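View pics/s3.png

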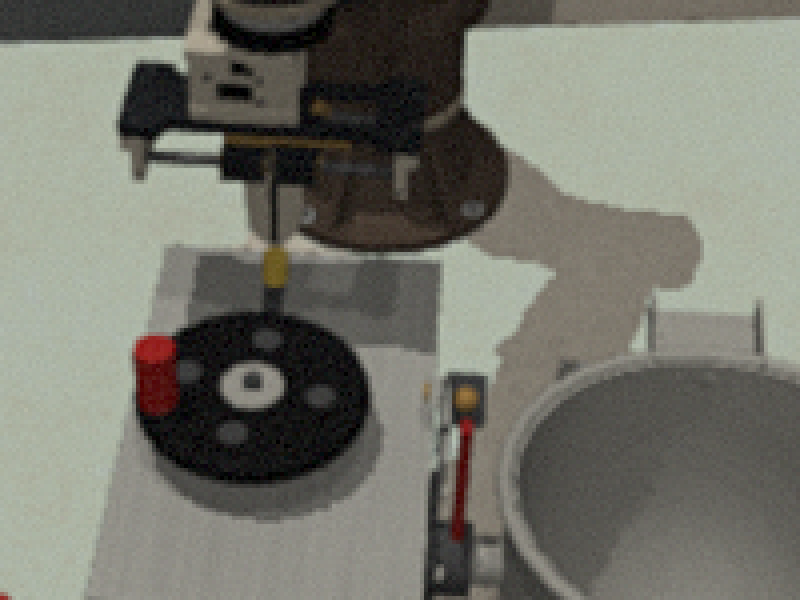

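```bash
python3 - <<'E'
from h import *
from cell import observe,get_image,place_of
s=observe();p=get_image("wrist");wcam(s,p);t=get_image("scene")
print(s['joints'])
print(p["color"][200:250:2,254])
Rm=R.from_rotvec(s["ee_rot"]).as_matrix()
for n,q in dict(tip=s["position"]+Rm@[0,.022,0],tipfront=s["position"]+Rm@[-.0095,.022,0],tcp=s["position"],ktop=np.array([.449,-.12,.274]),kbot=np.array([.449,-.12,.25])).items(): print(n,q,proj(p,q),(proj(t,q)-[170,100])*4)
E
python3 - <<'E'
import cv2
a=cv2.imread('pics/w3.png')[180:300,180:330]
cv2.imwrite('pics/w3z.png',cv2.resize(a,None,fx=5,fy=5,interpolation=3))
E
```

```text
[-0.6667  0.1297  0.94    1.8965 -0.1137  1.1707  1.7184]
[[118 114 109]
 [118 115 109]
 [118 115 109]
 [118 115 110]
 [116  99  57]
 [117  97  41]
 [117  97  41]
 [117  97  40]
 [118  98  41]
 [118  98  41]
 [120 100  43]
 [160 133  58]
 [162 134  58]
 [160 133  57]
 [161 133  58]
 [161 133  58]
 [151 125  54]
 [ 90  75  34]
 [ 94  79  36]
 [ 94  79  36]
 [ 94  78  36]
 [ 93  77  35]
 [ 93  78  35]
 [ 92  77  34]
 [ 55  48  34]]
tip [ 0.4493 -0.1218  0.252 ] [251.1629 221.0448] [273.7971 276.0091]
tipfront [ 0.44   -0.1202  0.252 ] [251.1262 207.2447] [275.3816 267.1526]
tcp [ 0.4493 -0.1218  0.274 ] [250.8631 236.0284] [273.5166 251.1185]
ktop [ 0.449 -0.12   0.274] [253.8116 235.0143] [276.1372 250.7238]
kbot [ 0.449 -0.12   0.25 ] [253.8173 218.9111] [276.4046 277.8442]
```

View pics/w3z.png

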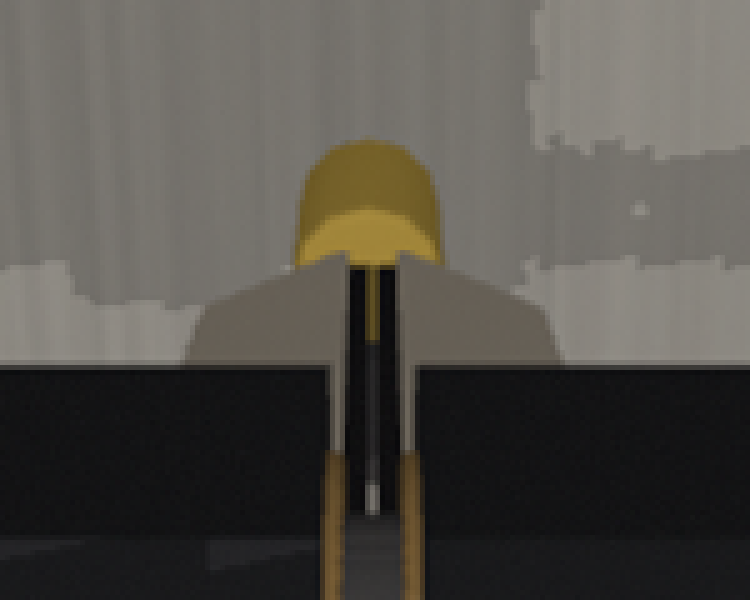

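```bash
python3 - <<'E'
from h import *
import pickle
p=pickle.load(open("w1.pkl","rb"))
W=np.linalg.inv(p["mount"])
q=dict(camera_matrix=p["camera_matrix"],world_to_cam=W)
for x in(-.0095,0):
 for y in(-.022,0,.022):
  for z in(.046,.065,0.0): print(x,y,z,proj(q,np.array([x,y,z])))
E
python3 - <<'E'
import cv2
a=cv2.imread('pics/w1.png')[200:370,90:420]
cv2.imwrite('pics/w1z.png',cv2.resize(a,None,fx=2.4,fy=3,interpolation=3))
E
```

```text
-0.0095 -0.022 0.046 [341.007  238.0489]
-0.0095 -0.022 0.065 [378.4139 238.0497]
-0.0095 -0.022 0.0 [250.4252 238.0468]
-0.0095 0 0.046 [331.2733 220.9343]
-0.0095 0 0.065 [364.5015 220.9359]
-0.0095 0 0.0 [250.8121 220.9303]
-0.0095 0.022 0.046 [323.496  207.2597]
-0.0095 0.022 0.065 [353.3853 207.2618]
-0.0095 0.022 0.0 [251.1213 207.2546]
0 -0.022 0.046 [339.5024 254.727 ]
0 -0.022 0.065 [376.2642 254.7269]
0 -0.022 0.0 [250.4831 254.7273]
0 0 0.046 [330.0836 236.0403]
0 0 0.065 [362.8018 236.0412]
0 0 0.0 [250.8577 236.0383]
0 0.022 0.046 [322.5318 221.0577]
0 0.022 0.065 [352.0078 221.0591]
0 0.022 0.0 [251.1581 221.0542]
```

View pics/w1z.png

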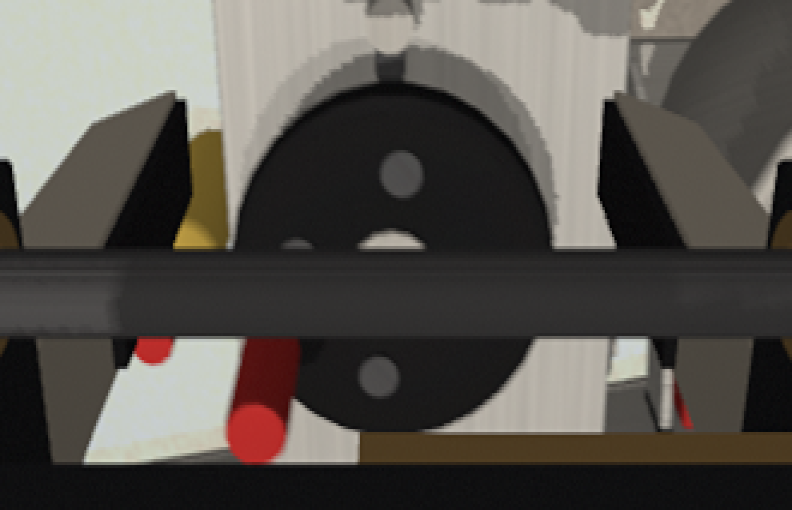

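>>> arm_command:
  plan:
    - [[0, 0, 0], [0, 0, 0]]
    - [[0, 0, 0], [0, 0, 0]]
    - [[0, 0, 0], [0, 0, 0]]
    - [[0, 0, 0], [0, 0, 0]]
    - [[0, 0, 0], [0, 0, 0]]
  fingers: 0.2

```text
clock: 6.15
position: [0.4494, -0.1218, 0.274]
ee_rot: [-1.567, 0.13, -0.13]
force: [-0.2, 0.1, 0.5]
width: 0.381
```

>>> arm_command:
  plan:
    - [[0.001, 0.007, 0.002], [0, 0, 0]]
    - [[0.001, 0.014, 0.002], [0, 0, 0]]
    - [[0.001, 0.02, 0.002], [0, 0, 0]]
    - [[0.001, 0.02, 0.002], [0, 0, 0]]

```text
clock: 6.55
position: [0.45, -0.1198, 0.2529]
ee_rot: [-1.567, 0.132, -0.129]
force: [-0.6, 0.5, 0.1]
width: 0.4
```

Run:
```python
from h import *
from cell import observe,get_image,place_of
s=observe();p=get_image("wrist");wcam(s,p);print(s["position"],s["width"],s["force"])
a=p["color"][170:310,130:380]
t=get_image("scene");b=t["color"][130:190,200:280]
a=cv2.resize(a,(750,420),interpolation=3)
cv2.imwrite("pics/w4.png",a[:,:,::-1])
cv2.imwrite("pics/s4.png",cv2.resize(b,(640,480),interpolation=3)[:,:,::-1])
```

```text
[ 0.45   -0.1198  0.2529] 0.40025425235693635 [-0.5589  0.5097  0.1264]
```

View pics/w4.png

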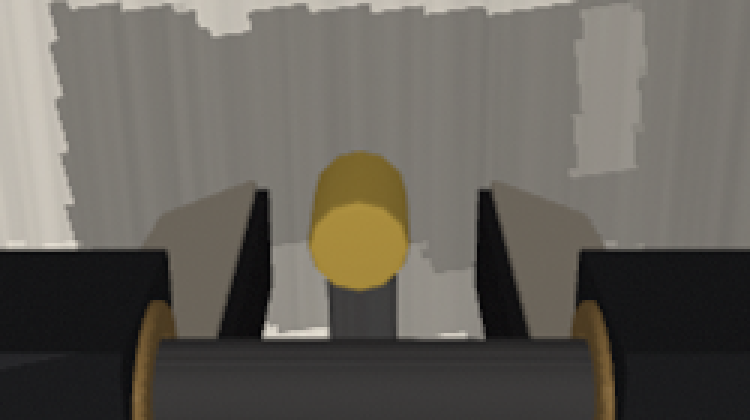

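View pics/s4.png

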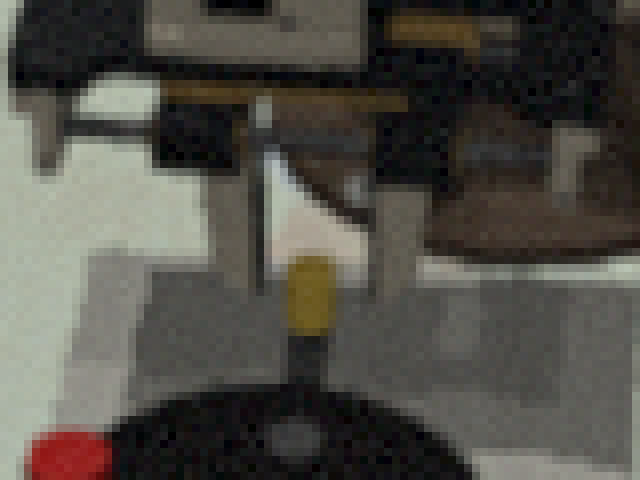

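>>> arm_command:
  plan:
    - [[0, 0.005, -0.0025], [0, 0, 0]]
    - [[0, 0.01, -0.0025], [0, 0, 0]]
    - [[0, 0.01, -0.0025], [0, 0, 0]]
    - [[0, 0.01, -0.0025], [0, 0, 0]]

```text
clock: 7.05
position: [0.4502, -0.1225, 0.2439]
ee_rot: [-1.567, 0.131, -0.13]
force: [0.1, 0.7, -0.5]
width: 0.4
```

>>> arm_command:
  plan:
    - [[0, 0, 0], [0, 0, 0]]
    - [[0, 0, 0], [0, 0, 0]]
    - [[0, 0, 0], [0, 0, 0]]
    - [[0, 0, 0], [0, 0, 0]]
    - [[0, 0, 0], [0, 0, 0]]
  fingers: 1
  squeeze: 10

```text
clock: 7.55
position: [0.4503, -0.1224, 0.2441]
ee_rot: [-1.567, 0.13, -0.131]
force: [-1.1, -0.5, 0.2]
width: 0.189
```

>>> arm_command:
  plan:
    - [[0.001, 0, 0.01], [0, 0, 0]]
    - [[0.004, 0, 0.0195], [0, 0, 0]]
    - [[0.0087, 0, 0.0282], [0, 0, 0]]
    - [[0.0152, 0, 0.036], [0, 0, 0]]
    - [[0.023, 0, 0.042], [0, 0, 0]]

```text
clock: 8.05
position: [0.4787, -0.0852, 0.2437]
ee_rot: [-1.568, 0.133, -0.129]
force: [-4.7, -4.0, 0.7]
width: 0.19
```

>>> arm_command:
  plan:
    - [[0.001, 0, 0.0007], [0, 0, 0]]
    - [[0.001, 0, 0.0007], [0, 0, 0]]

```text
clock: 8.25
position: [0.4807, -0.0843, 0.2438]
ee_rot: [-1.567, 0.131, -0.13]
force: [-0.6, -1.5, -1.5]
width: 0.188
```

>>> arm_command:
  plan:
    - [[0, 0, 0], [0, 0, 0]]
    - [[0, 0, 0], [0, 0, 0]]
    - [[0, 0, 0], [0, 0, 0]]
    - [[0, 0, 0], [0, 0, 0]]
    - [[0, -0.005, 0], [0, 0, 0]]
  fingers: 0.2

```text
clock: 8.75
position: [0.4807, -0.0841, 0.2489]
ee_rot: [-1.567, 0.131, -0.13]
force: [-0.1, 0.3, 0.5]
width: 0.398
```

>>> arm_command:
  plan:
    - [[0, -0.025, 0], [0, 0, 0]]
    - [[0, -0.06, 0], [0, 0, 0]]
    - [[0, -0.1, 0], [0, 0, 0]]
    - [[0, -0.14, 0], [0, 0, 0]]
    - [[0, -0.17, 0], [0, 0, 0]]
  fingers: -1

```text
clock: 9.25
position: [0.4812, -0.0847, 0.4219]
ee_rot: [-1.566, 0.129, -0.133]
force: [0.9, -0.5, -0.3]
width: 0.785
```

>>> arm_command:
  plan:
    - [[0.028, 0, -0.019], [0, 8, 0]]
    - [[0.056, 0, -0.037], [0, 16, 0]]
    - [[0.084, 0, -0.056], [0, 24, 0]]
    - [[0.111, 0, -0.074], [0, 32, 0]]
    - [[0.139, 0, -0.093], [0, 40, 0]]

```text
clock: 9.75
position: [0.6038, -0.1995, 0.4191]
ee_rot: [-1.462, 0.678, -0.678]
force: [-0.1, 0.4, 1.2]
width: 1.0
```

>>> arm_command:
  plan:
    - [[0, 0, 0], [0, 8, 0]]
    - [[0, 0, 0], [0, 16, 0]]
    - [[0, 0, 0], [0, 24, 0]]
    - [[0, 0, 0], [0, 32, 0]]
    - [[0, 0, 0], [0, 40, 0]]

```text
clock: 10.25
position: [0.6028, -0.1988, 0.4192]
ee_rot: [-1.211, 1.207, -1.207]
force: [-0.1, -0.4, 0.4]
width: 1.003
```

>>> arm_command:
  plan:
    - [[0, 0, 0], [0, 8, 0]]
    - [[0, 0, 0], [0, 10, 0]]
    - [[0, 0, 0], [0, 10, 0]]

```text
clock: 10.55
position: [0.6028, -0.1988, 0.4192]
ee_rot: [-1.126, 1.331, -1.331]
force: [0.1, -0.2, -0.8]
width: 1.005
```

```bash
cat > look.py <<'E'
import sys
from h import *
from cell import observe,get_image,place_of
tag=sys.argv[1]
s=observe();p=get_image("wrist");wcam(s,p);print(s["clock"],s["position"],s["width"],s["force"],s["joints"],s["dq"])
print(R.from_rotvec(s["ee_rot"]).as_matrix())
Z=dict(wheel_axis=.283,handle=.3085,catch_knob=.262)
for n,q in(("w",p),("t",get_image("top")),("s",get_image("scene"))):
  cv2.imwrite(f"pics/{n}{tag}.png",q["color"][:,:,::-1])
  for k in Z:
    for d in place_of(q,k)[:1]: print(n,k,d["point"],d["confidence"],ray(q,d["point"],Z[k]))
E
python3 look.py 5
```

```text
10.55 [ 0.6028 -0.1988  0.4192] 1.0047821363521066 [ 0.1207 -0.2323 -0.8031] [-0.4132  0.5746  1.2601  1.2203 -0.5489  1.7034  0.5453] [ 0.0016 -0.0026 -0.0043  0.002   0.0033 -0.0032  0.0502]
[[-0.1655 -0.0002  0.9862]
 [-0.9862 -0.0003 -0.1655]
 [ 0.0003 -1.     -0.0001]]
w wheel_axis [228.5, 123.4] 0.61 [ 0.5881 -0.1441  0.283 ]
w handle [249.6, 183.1] 0.75 [ 0.5993 -0.197   0.3085]
w catch_knob [102.5, 74.5] 0.7 [ 0.4768 -0.0814  0.262 ]
s wheel_axis [232.8, 195.1] 0.96 [ 0.5848 -0.1424  0.283 ]
s handle [207.6, 192.6] 0.75 [ 0.5994 -0.2031  0.3085]
s catch_knob [249.8, 176.2] 0.42 [ 0.4925 -0.0937  0.262 ]
```

View pics/w5.png

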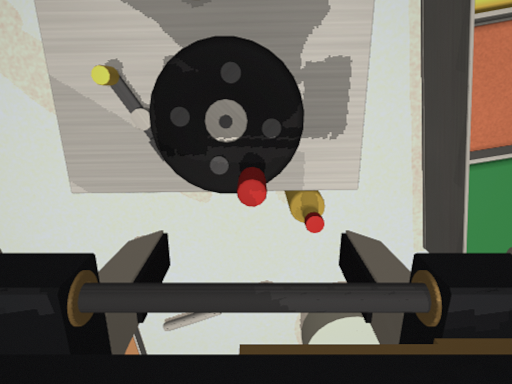

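View pics/s5.png

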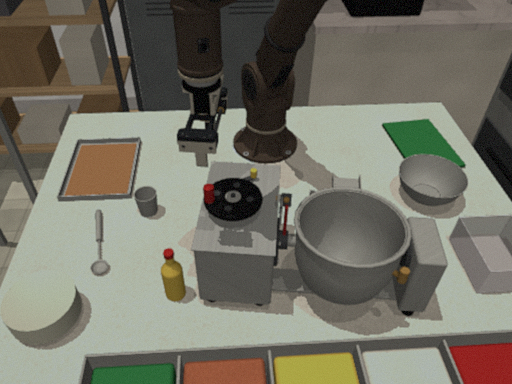

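Run:
```python
from h import *
from cell import observe,get_image
s=observe();p=get_image("wrist");wcam(s,p);t=get_image("scene")
print(proj(t,s["position"]),proj(t,s["position"]+[0,0,.0135]))
for n,uv,z in(("hub",(226.3,120.5),.283),("hand",(251.5,192),.331),("knobtop",(100.5,75.5),.274)): print(n,ray(p,uv,z))
cv2.imwrite("pics/w6.png",cv2.resize(p["color"][30:220,140:330],(760,600),interpolation=3)[:,:,::-1])
cv2.imwrite("pics/s6.png",cv2.resize(t["color"][80:240,150:310],(640,600),interpolation=3)[:,:,::-1])
```

```text
[206.6044 157.2991] [206.2479 152.4926]
hub [ 0.5866 -0.1414  0.283 ]
hand [ 0.6009 -0.1985  0.331 ]
knobtop [ 0.4798 -0.0834  0.274 ]
```

View pics/w6.png

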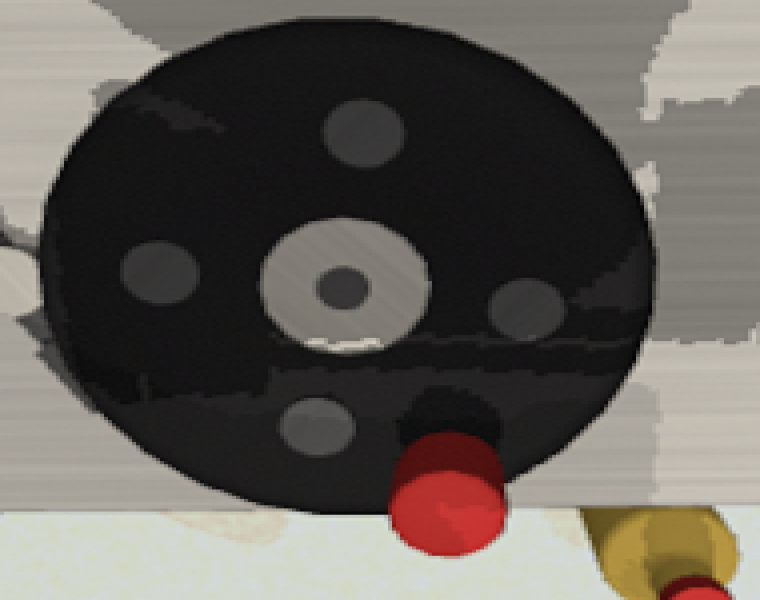

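View pics/s6.png

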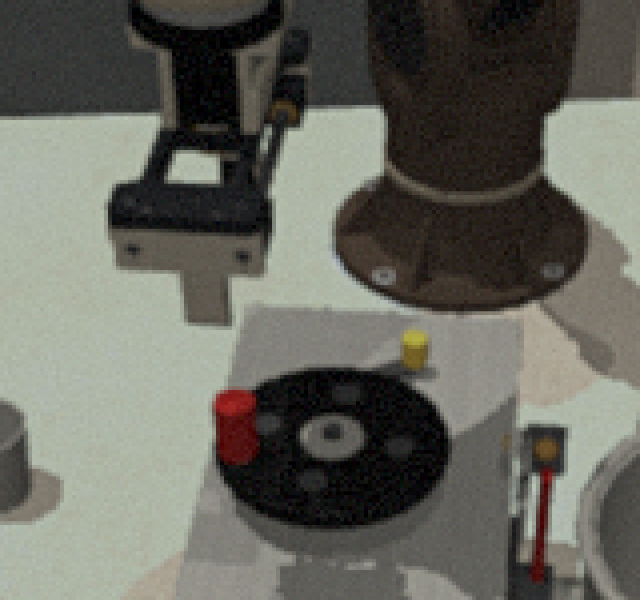

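>>> arm_command:
  plan:
    - [[0.0017, 0.04, -0.0026], [0, 0, 0]]
    - [[0.0017, 0.075, -0.0026], [0, 0, 0]]
    - [[0.0017, 0.105, -0.0026], [0, 0, 0]]
    - [[0.0017, 0.125, -0.0026], [0, 0, 0]]
    - [[0.0017, 0.132, -0.0026], [0, 0, 0]]

```text
clock: 11.75
position: [0.5992, -0.1993, 0.2849]
ee_rot: [-1.127, 1.333, -1.328]
force: [0.2, 0.4, -0.1]
width: 0.999
```

>>> arm_command:
  plan:
    - [[0, 0, 0], [0, 0, 0]]
    - [[0, 0, 0], [0, 0, 0]]
    - [[0, 0, 0], [0, 0, 0]]
    - [[0, 0, 0], [0, 0, 0]]
    - [[0, 0, 0], [0, 0, 0]]
  fingers: 0
  squeeze: 20

```text
clock: 12.25
position: [0.6001, -0.2005, 0.2876]
ee_rot: [-1.125, 1.33, -1.331]
force: [-0.1, -0.1, -0.7]
width: 0.615
```

```bash
python3 look.py 7
python3 - <<'E'
import cv2
a=cv2.imread('pics/w7.png')[170:330,130:380]
cv2.imwrite('pics/w7z.png',cv2.resize(a,None,fx=3,fy=3,interpolation=3))
a=cv2.imread('pics/s7.png')[120:240,170:290]
cv2.imwrite('pics/s7z.png',cv2.resize(a,None,fx=5,fy=5,interpolation=3))
E
```

```text
12.25 [ 0.6001 -0.2005  0.2876] 0.6150649938104136 [-0.124  -0.1482 -0.7195] [-0.455   0.6293  1.2268  1.4947 -0.5942  1.4332  0.6245] [-0.0011  0.0026 -0.0045  0.004  -0.0033 -0.0011 -0.001 ]
[[-0.1654  0.0009  0.9862]
 [-0.9862 -0.0001 -0.1654]
 [-0.     -1.      0.0009]]
w wheel_axis [208.8, 143.5] 0.82 [ 0.5852 -0.1419  0.283 ]
w handle [255.0, 252.2] 0.7 [ 0.6013 -0.1977  0.3085]
w catch_knob [7.4, 65.0] 0.8 [ 0.4785 -0.0825  0.262 ]
s wheel_axis [231.3, 196.0] 0.92 [ 0.5878 -0.1462  0.283 ]
s catch_knob [250.0, 174.9] 0.38 [ 0.4873 -0.0928  0.262 ]
```

View pics/w7z.png

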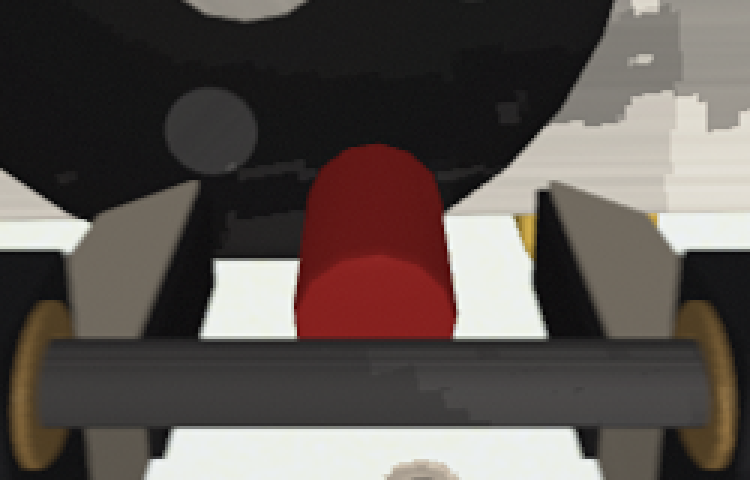

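View pics/s7z.png

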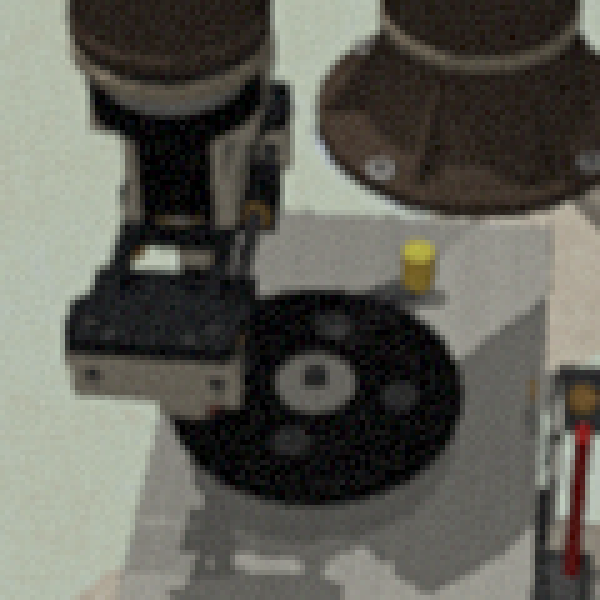

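>>> arm_command:
  plan:
    - [[0, 0, 0], [0, 0, 0]]
    - [[0, 0, 0], [0, 0, 0]]
    - [[0, 0, 0], [0, 0, 0]]
    - [[0, 0, 0], [0, 0, 0]]
    - [[0, 0, 0], [0, 0, 0]]
  fingers: 1
  squeeze: 20

```text
clock: 13.35
position: [0.6001, -0.2004, 0.2871]
ee_rot: [-1.126, 1.33, -1.331]
force: [1.5, -1.4, -0.8]
width: 0.28
```

Run:
```python
from h import *
from cell import observe,get_image,place_of
s=observe();p=get_image("wrist");wcam(s,p);print(s["position"],s["width"],s["force"])
print(ray(p,(255,273),.331),proj(p,np.array([.6,-.2005,.331])))
cv2.imwrite("pics/w8.png",cv2.resize(p["color"][60:310,100:380],(784,600),interpolation=3)[:,:,::-1])
```

```text
[ 0.6001 -0.2004  0.2871] 0.2800315526246789 [ 1.5365 -1.426  -0.8083]
[ 0.6016 -0.1955  0.331 ] [253.2914 282.9221]
```

View pics/w8.png

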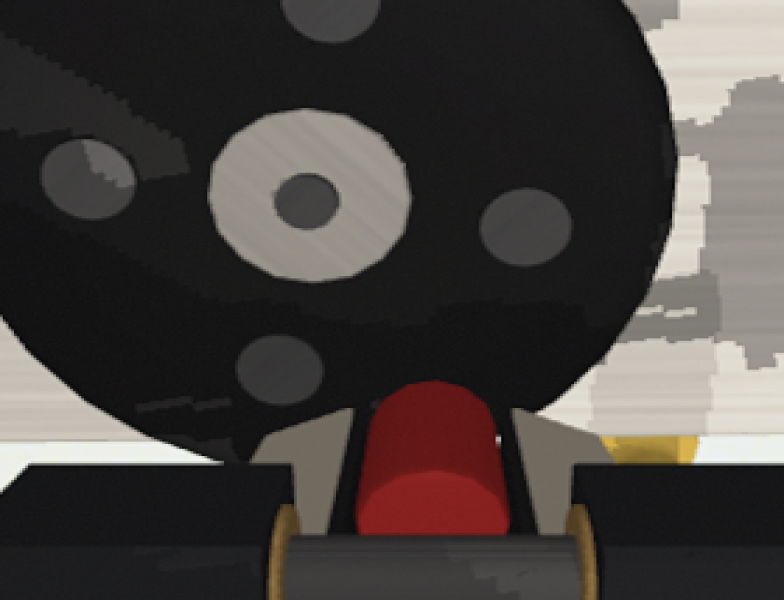

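>>> arm_command:
  plan:
    - [[0.0024, 0, -0.0065], [0, 0, 0]]
    - [[0.0041, 0, -0.0125], [0, 0, 0]]
    - [[0.0052, 0, -0.019], [0, 0, 0]]
    - [[0.0055, 0, -0.025], [0, 0, 0]]

```text
clock: 13.8
position: [0.575, -0.2013, 0.2871]
ee_rot: [-1.125, 1.329, -1.331]
force: [6.0, 0.7, -1.9]
width: 0.283
```

```bash
cat > f.py <<'E'
from h import *
from cell import observe
s=observe();Rm=R.from_rotvec(s["ee_rot"]).as_matrix()
print(s["clock"],s["position"],"tool force",Rm.T@s["force"],"q",s["joints"],s["width"])
E
python3 f.py
```

```text
13.8 [ 0.575  -0.2013  0.2871] tool force [-1.6658  1.9554  5.7565] q [-0.4863  0.586   1.24    1.5578 -0.5605  1.3999  0.6337] 0.28282425002530515
```

>>> arm_command:
  plan:
    - [[-0.0029, 0, -0.0185], [0, 0, 0]]
    - [[-0.0115, 0, -0.0353], [0, 0, 0]]
    - [[-0.0247, 0, -0.0485], [0, 0, 0]]
    - [[-0.0415, 0, -0.0571], [0, 0, 0]]
    - [[-0.06, 0, -0.06], [0, 0, 0]]

```text
clock: 14.3
position: [0.5259, -0.1328, 0.2872]
ee_rot: [-1.124, 1.328, -1.334]
force: [14.9, -8.0, -13.3]
width: 0.28
```

```bash
python3 f.py
```

```text
14.3 [ 0.5259 -0.1328  0.2872] tool force [ 5.4133 13.4155 16.0127] q [-0.7225  0.4394  1.2769  1.7215 -0.4359  1.3063  0.4782] 0.2796362301285181
```

>>> arm_command:
  plan:
    - [[-0.0185, 0, 0.0044], [0, 0, 0]]
    - [[-0.0353, 0, 0.013], [0, 0, 0]]
    - [[-0.0485, 0, 0.0262], [0, 0, 0]]
    - [[-0.0571, 0, 0.043], [0, 0, 0]]
    - [[-0.06, 0, 0.0615], [0, 0, 0]]

```text
clock: 14.8
position: [0.5948, -0.0827, 0.287]
ee_rot: [-1.128, 1.333, -1.328]
force: [-6.1, -5.3, 5.8]
width: 0.282
```

```bash
python3 f.py
```

```text
14.8 [ 0.5948 -0.0827  0.287 ] tool force [ 6.2358 -5.7597 -5.1317] q [-0.686   0.5523  1.2045  1.5749 -0.5217  1.381   0.4055] 0.2815060234617373
```

>>> arm_command:
  plan:
    - [[0.0034, 0, 0.0185], [0, 0, 0]]
    - [[0.012, 0, 0.0353], [0, 0, 0]]
    - [[0.0252, 0, 0.0485], [0, 0, 0]]
    - [[0.042, 0, 0.0571], [0, 0, 0]]
    - [[0.0605, 0, 0.06], [0, 0, 0]]

```text
clock: 15.3
position: [0.6449, -0.1519, 0.287]
ee_rot: [-1.127, 1.332, -1.326]
force: [-9.3, 7.0, 7.6]
width: 0.278
```

```bash
python3 f.py
```

```text
15.3 [ 0.6449 -0.1519  0.287 ] tool force [ -5.426   -7.5956 -10.3328] q [-0.4626  0.6452  1.1271  1.408  -0.5803  1.4481  0.4893] 0.2776295156980008
```

>>> arm_command:
  plan:
    - [[0.0185, 0, -0.0032], [0, 0, 0]]
    - [[0.0353, 0, -0.0118], [0, 0, 0]]
    - [[0.0485, 0, -0.025], [0, 0, 0]]
    - [[0.0571, 0, -0.0418], [0, 0, 0]]
    - [[0.06, 0, -0.0603], [0, 0, 0]]

```text
clock: 15.8
position: [0.5759, -0.2017, 0.287]
ee_rot: [-1.124, 1.329, -1.33]
force: [6.8, 7.8, 2.4]
width: 0.275
```

```bash
python3 f.py
```

```text
15.8 [ 0.5759 -0.2017  0.287 ] tool force [-8.7952 -2.3396  5.4586] q [-0.4603  0.5531  1.1696  1.5537 -0.5173  1.3786  0.5906] 0.2750469502230624
```

>>> arm_command:
  plan:
    - [[-0.0029, 0, -0.0185], [0, 0, 0]]
    - [[-0.0115, 0, -0.0353], [0, 0, 0]]
    - [[-0.0247, 0, -0.0485], [0, 0, 0]]
    - [[-0.0415, 0, -0.0571], [0, 0, 0]]
    - [[-0.06, 0, -0.06], [0, 0, 0]]

```text
clock: 16.3
position: [0.5258, -0.1339, 0.2871]
ee_rot: [-1.125, 1.33, -1.333]
force: [10.3, -6.9, -8.7]
width: 0.276
```

```bash
python3 f.py
```

```text
16.3 [ 0.5258 -0.1339  0.2871] tool force [ 5.0484  8.7484 11.2895] q [-0.708   0.4266  1.2477  1.7188 -0.4187  1.3013  0.4596] 0.27622249164684304
```

>>> arm_command:
  plan:
    - [[-0.0185, 0, 0.0029], [0, 0, 0]]
    - [[-0.0353, 0, 0.0115], [0, 0, 0]]
    - [[-0.0485, 0, 0.0247], [0, 0, 0]]
    - [[-0.0571, 0, 0.0415], [0, 0, 0]]
    - [[-0.06, 0, 0.06], [0, 0, 0]]

```text
clock: 16.8
position: [0.5945, -0.0827, 0.2869]
ee_rot: [-1.128, 1.333, -1.327]
force: [-6.7, -2.7, 5.8]
width: 0.28
```

>>> arm_command:
  plan:
    - [[0.0029, 0, 0.0185], [0, 0, 0]]
    - [[0.0115, 0, 0.0353], [0, 0, 0]]
    - [[0.0247, 0, 0.0485], [0, 0, 0]]
    - [[0.0415, 0, 0.0571], [0, 0, 0]]
    - [[0.06, 0, 0.06], [0, 0, 0]]

```text
clock: 17.3
position: [0.6449, -0.1516, 0.287]
ee_rot: [-1.126, 1.331, -1.326]
force: [-6.1, 6.8, 7.6]
width: 0.277
```

```bash
python3 f.py
python3 - <<'E'
from h import *
from cell import get_image
t=get_image("scene");cv2.imwrite("pics/s9.png",cv2.resize(t["color"][160:250,220:330],(733,600),interpolation=3)[:,:,::-1])
t=get_image("top");cv2.imwrite("pics/t9.png",cv2.resize(t["color"][100:220,180:330],(750,600),interpolation=3)[:,:,::-1])
t=get_image("wrist");cv2.imwrite("pics/w9.png",t["color"][:,:,::-1])
E
```

```text
17.3 [ 0.6449 -0.1516  0.287 ] tool force [-5.7711 -7.5963 -7.178 ] q [-0.4553  0.6346  1.1036  1.408  -0.5648  1.4399  0.4762] 0.2765161710267093
```

View pics/s9.png

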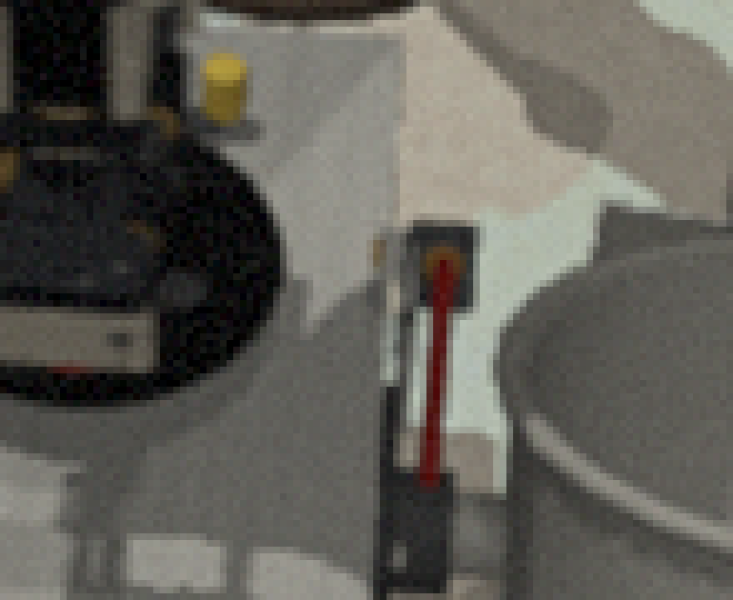

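View pics/t9.png

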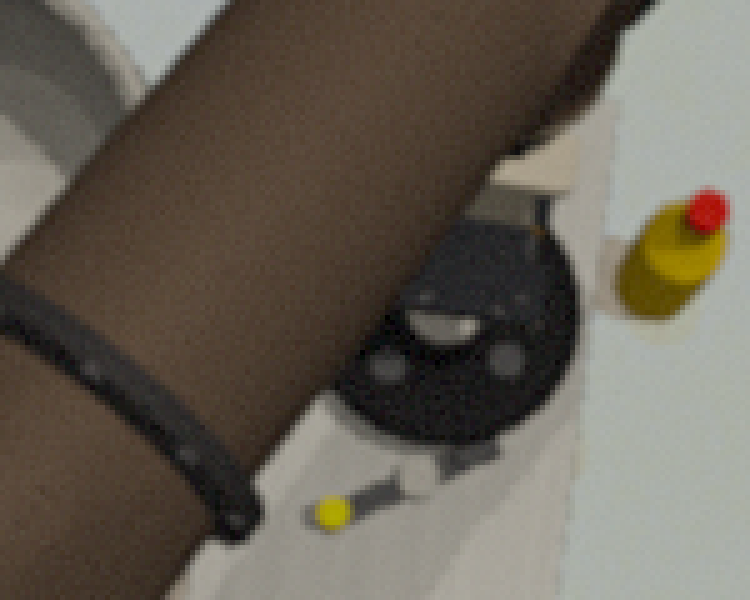

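View pics/w9.png

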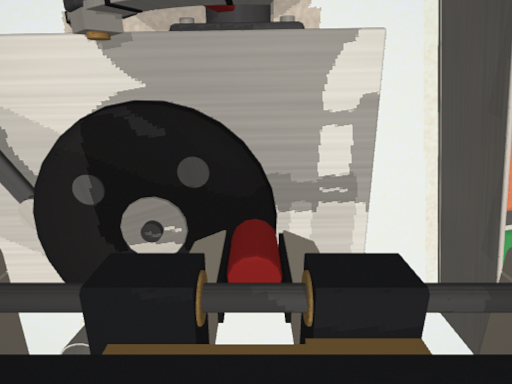

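>>> arm_command:
  plan:
    - [[0.0185, 0, -0.0029], [0, 0, 0]]
    - [[0.0353, 0, -0.0115], [0, 0, 0]]
    - [[0.0485, 0, -0.0247], [0, 0, 0]]
    - [[0.0571, 0, -0.0415], [0, 0, 0]]
    - [[0.06, 0, -0.06], [0, 0, 0]]

```text
clock: 17.95
position: [0.5761, -0.2016, 0.287]
ee_rot: [-1.125, 1.328, -1.33]
force: [5.5, 4.8, 1.6]
width: 0.276
```

>>> arm_command:
  plan:
    - [[-0.0029, 0, -0.0185], [0, 0, 0]]
    - [[-0.0115, 0, -0.0353], [0, 0, 0]]
    - [[-0.0247, 0, -0.0485], [0, 0, 0]]
    - [[-0.0415, 0, -0.0571], [0, 0, 0]]
    - [[-0.06, 0, -0.06], [0, 0, 0]]

```text
clock: 18.45
position: [0.5259, -0.1332, 0.2871]
ee_rot: [-1.125, 1.329, -1.332]
force: [9.0, -8.0, -8.4]
width: 0.281
```

```bash
python3 f.py
```

```text
18.45 [ 0.5259 -0.1332  0.2871] tool force [ 6.3793  8.4432 10.1602] q [-0.7035  0.4186  1.2324  1.7188 -0.4093  1.2973  0.4489] 0.2809683888721678
```

```bash
python3 - <<'E'
import numpy as np
P=lambda a:np.array([-60*np.sin(np.radians(a)),60*np.cos(np.radians(a))])
for k in range(16):
    a=-180-22.5*k
    print(k,a,[list(np.round(P(a-7.5*j)-P(a),1)) for j in(1,2,3)])
E
cat >> f.py <<'E'
c=np.array([.5854,-.1423]);r=s["position"][:2]-c;u=r/np.hypot(*r);t=np.array([u[1],-u[0]])
print("phi(stand)",np.degrees(np.arctan2(r[1],r[0]))+9.5,"r",np.hypot(*r),"TANG",-s["force"][:2]@t,"rad",s["force"][:2]@u)
E
python3 f.py
```

```text
0 -180.0 [[np.float64(-7.8), np.float64(0.5)], [np.float64(-15.5), np.float64(2.0)], [np.float64(-23.0), np.float64(4.6)]]
1 -202.5 [[np.float64(-7.0), np.float64(3.5)], [np.float64(-13.6), np.float64(7.8)], [np.float64(-19.5), np.float64(13.0)]]
2 -225.0 [[np.float64(-5.2), np.float64(5.9)], [np.float64(-9.5), np.float64(12.4)], [np.float64(-13.0), np.float64(19.5)]]
3 -247.5 [[np.float64(-2.5), np.float64(7.4)], [np.float64(-4.1), np.float64(15.1)], [np.float64(-4.6), np.float64(23.0)]]
4 -270.0 [[np.float64(0.5), np.float64(7.8)], [np.float64(2.0), np.float64(15.5)], [np.float64(4.6), np.float64(23.0)]]
5 -292.5 [[np.float64(3.5), np.float64(7.0)], [np.float64(7.8), np.float64(13.6)], [np.float64(13.0), np.float64(19.5)]]
6 -315.0 [[np.float64(5.9), np.float64(5.2)], [np.float64(12.4), np.float64(9.5)], [np.float64(19.5), np.float64(13.0)]]
7 -337.5 [[np.float64(7.4), np.float64(2.5)], [np.float64(15.1), np.float64(4.1)], [np.float64(23.0), np.float64(4.6)]]
8 -360.0 [[np.float64(7.8), np.float64(-0.5)], [np.float64(15.5), np.float64(-2.0)], [np.float64(23.0), np.float64(-4.6)]]
9
[... 429 characters left out ...]
t64(-2.0), np.float64(-15.5)], [np.float64(-4.6), np.float64(-23.0)]]
13 -472.5 [[np.float64(-3.5), np.float64(-7.0)], [np.float64(-7.8), np.float64(-13.6)], [np.float64(-13.0), np.float64(-19.5)]]
14 -495.0 [[np.float64(-5.9), np.float64(-5.2)], [np.float64(-12.4), np.float64(-9.5)], [np.float64(-19.5), np.float64(-13.0)]]
15 -517.5 [[np.float64(-7.4), np.float64(-2.5)], [np.float64(-15.1), np.float64(-4.1)], [np.float64(-23.0), np.float64(-4.6)]]
18.45 [ 0.5259 -0.1332  0.2871] tool force [ 6.3793  8.4432 10.1602] q [-0.7035  0.4186  1.2324  1.7188 -0.4093  1.2973  0.4489] 0.2809683888721678
phi(stand) 180.82352097383767 r 0.06022655482650233 TANG 6.5397396063635655 rad -10.077527315415606
```

>>> arm_command:
  plan:
    - [[-0.0078, 0, 0.0005], [0, 0, 0]]
    - [[-0.0155, 0, 0.002], [0, 0, 0]]
    - [[-0.023, 0, 0.0046], [0, 0, 0]]

```text
clock: 18.75
position: [0.5337, -0.1118, 0.287]
ee_rot: [-1.127, 1.331, -1.331]
force: [-1.6, -5.7, -1.2]
width: 0.279
```

```bash
python3 f.py
```

```text
18.75 [ 0.5337 -0.1118  0.287 ] tool force [ 5.9034  1.1948 -0.6788] q [-0.737   0.4286  1.2315  1.7102 -0.4167  1.3046  0.4132] 0.2794774943581229
phi(stand) 158.9412614006394 r 0.06008596330455703 TANG 5.755905950415647 rad -1.4832966298380965
```

>>> arm_command:
  plan:
    - [[-0.007, 0, 0.0035], [0, 0, 0]]
    - [[-0.0136, 0, 0.0078], [0, 0, 0]]
    - [[-0.0195, 0, 0.013], [0, 0, 0]]

```text
clock: 19.05
position: [0.5492, -0.0943, 0.287]
ee_rot: [-1.128, 1.333, -1.33]
force: [-4.9, -2.3, 3.6]
width: 0.277
```

```bash
python3 f.py
```

```text
19.05 [ 0.5492 -0.0943  0.287 ] tool force [ 3.082  -3.5635 -4.4486] q [-0.7408  0.4545  1.2168  1.6807 -0.4381  1.3207  0.3896] 0.2773090453822398
phi(stand) 136.54577239422912 r 0.06011443725303102 TANG 5.288909560910823 rad 1.1077273574638795
```

>>> arm_command:
  plan:
    - [[-0.0052, 0, 0.0059], [0, 0, 0]]
    - [[-0.0095, 0, 0.0124], [0, 0, 0]]
    - [[-0.013, 0, 0.0195], [0, 0, 0]]

```text
clock: 19.35
position: [0.5707, -0.0839, 0.287]
ee_rot: [-1.128, 1.333, -1.328]
force: [-5.0, -0.6, 4.6]
width: 0.279
```

```bash
python3 f.py
```

```text
19.35 [ 0.5707 -0.0839  0.287 ] tool force [ 1.4589 -4.5692 -4.8641] q [-0.7164  0.4913  1.1919  1.6331 -0.4667  1.3429  0.3793] 0.2794596822125951
phi(stand) 113.64398053235679 r 0.06017653462315034 TANG 5.029242860901728 rad 0.6050261956663441
```

>>> arm_command:
  plan:
    - [[-0.0025, 0, 0.0074], [0, 0, 0]]
    - [[-0.0041, 0, 0.0151], [0, 0, 0]]
    - [[-0.0046, 0, 0.023], [0, 0, 0]]

```text
clock: 19.65
position: [0.5944, -0.0828, 0.287]
ee_rot: [-1.127, 1.333, -1.327]
force: [-6.1, 1.4, 5.4]
width: 0.279
```

```bash
python3 f.py|tail -1
```

```text
phi(stand) 90.88177507914183 r 0.060171349368965746 TANG 6.237462868803147 rad 0.4803188136852195
```

>>> arm_command:
  plan:
    - [[0.0005, 0, 0.0078], [0, 0, 0]]
    - [[0.002, 0, 0.0155], [0, 0, 0]]
    - [[0.0046, 0, 0.023], [0, 0, 0]]

```text
clock: 19.95
position: [0.6165, -0.0908, 0.287]
ee_rot: [-1.127, 1.333, -1.327]
force: [-6.2, 2.3, 7.0]
width: 0.275
```

```bash
python3 f.py|tail -1
```

```text
phi(stand) 68.40860569784454 r 0.06014202385870631 TANG 6.480217476805758 rad -1.22122635973652
```

>>> arm_command:
  plan:
    - [[0.0035, 0, 0.007], [0, 0, 0]]
    - [[0.0078, 0, 0.0136], [0, 0, 0]]

```text
clock: 20.15
position: [0.6285, -0.1004, 0.287]
ee_rot: [-1.127, 1.333, -1.326]
force: [-6.8, 3.4, 7.4]
width: 0.277
```

```bash
python3 f.py|tail -1
```

```text
phi(stand) 53.70204133681399 r 0.06015116528869304 TANG 7.130350468279387 rad -2.522750992355949
```

>>> arm_command:
  plan:
    - [[0.0026, 0, 0.003], [0, 0, 0]]
    - [[0.0052, 0, 0.0059], [0, 0, 0]]

```text
clock: 20.35
position: [0.6335, -0.1062, 0.287]
ee_rot: [-1.127, 1.333, -1.325]
force: [-6.2, 5.7, 6.8]
width: 0.276
```

```bash
python3 f.py|tail -1
```

```text
phi(stand) 46.399236367570765 r 0.06015614742614706 TANG 8.334000405109933 rad -1.555182806623464
```

>>> arm_command:
  plan:
    - [[0.0029, 0, 0.0027], [0, 0, 0]]
    - [[0.0042, 0, 0.0038], [0, 0, 0]]

```text
clock: 20.55
position: [0.6366, -0.1108, 0.287]
ee_rot: [-1.126, 1.333, -1.325]
force: [-6.9, 5.4, 7.3]
width: 0.275
```

```bash
python3 f.py|tail -1
```

```text
phi(stand) 41.146760314771356 r 0.0601120730301381 TANG 8.159122069340723 rad -3.0225918918767034
```

Run:
```python
from h import *
from cell import get_image,observe
c=np.array([.5854,-.1423]);L=[]
for i in range(4):
    im=get_image("scene" if i%2 else "top");s=observe();r=s["position"][:2]-c;u=r/np.hypot(*r);t=np.array([u[1],-u[0]]);L.append((-s["force"][:2]@t,s["force"][:2]@u));
    if i==3: cv2.imwrite("pics/s10.png",cv2.resize(im["color"][160:250,220:330],(733,600),interpolation=3)[:,:,::-1])
    if i==2: cv2.imwrite("pics/t10.png",cv2.resize(im["color"][100:220,180:330],(750,600),interpolation=3)[:,:,::-1])
print(np.array(L))
```

```text
[[ 7.4844 -1.3028]
 [ 6.9435 -1.2214]
 [ 7.1679 -0.5236]
 [ 5.6935 -1.7108]]
```

View pics/s10.png

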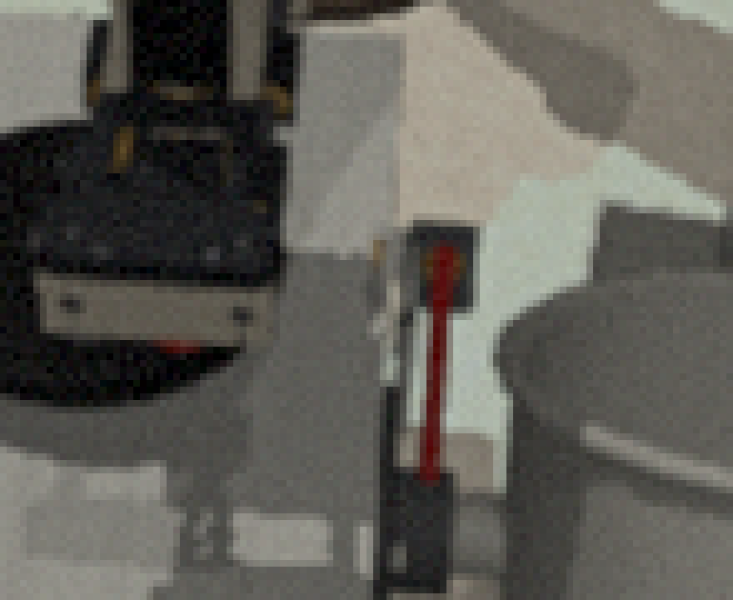

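View pics/t10.png

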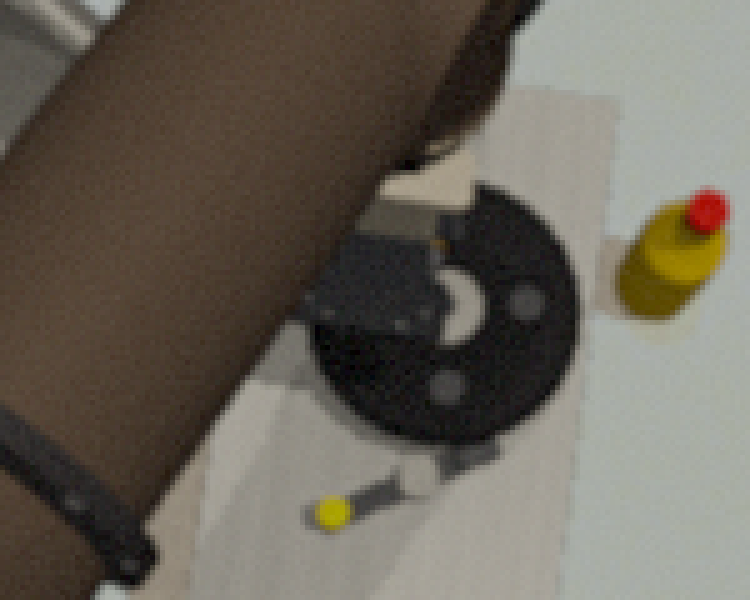

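>>> arm_command:
  plan:
    - [[0.003, 0, 0.0023], [0, 0, 0]]
    - [[0.0064, 0, 0.0046], [0, 0, 0]]

```text
clock: 20.95
position: [0.64, -0.1171, 0.287]
ee_rot: [-1.127, 1.333, -1.324]
force: [-7.2, 6.9, 7.5]
width: 0.278
```

```bash
cat > g.py <<'E'
from h import *
from cell import get_image,observe
c=np.array([.5854,-.1423]);L=[]
for i in range(6):
    s=observe();r=s["position"][:2]-c;u=r/np.hypot(*r);t=np.array([u[1],-u[0]]);L.append((-s["force"][:2]@t,s["force"][:2]@u));
    if i<5:get_image("top")
L=np.array(L);print(s["clock"],np.degrees(np.arctan2(r[1],r[0]))+9.5,L[:,0],L[1:].mean(0))
E
python3 g.py
```

```text
21.2 33.605695695220774 [9.2425 7.7196 7.5147 7.0863 6.0831 7.013 ] [ 7.0834 -1.7256]
```

>>> arm_command:
  plan:
    - [[0.0017, 0, 0.001], [0, 0, 0]]
    - [[0.0033, 0, 0.002], [0, 0, 0]]

```text
clock: 21.4
position: [0.6415, -0.1205, 0.287]
ee_rot: [-1.126, 1.333, -1.324]
force: [-6.4, 8.4, 7.7]
width: 0.275
```

```bash
python3 g.py
```

```text
21.65 30.425559752756637 [10.176   8.7834  7.3584  8.5875  8.2485  7.4422] [ 8.084  -2.6184]
```

>>> arm_command:
  plan:
    - [[-0.0009, 0, -0.0005], [0, 0, 0]]
    - [[-0.0009, 0, -0.0005], [0, 0, 0]]

```text
clock: 21.85
position: [0.6415, -0.1208, 0.287]
ee_rot: [-1.126, 1.332, -1.327]
force: [-4.1, 5.1, 4.8]
width: 0.28
```

```bash
python3 g.py
```

```text
22.1 30.43003425515359 [6.276  6.5463 5.8553 6.1501 5.3781 5.3364] [ 5.8532 -1.7541]
```

>>> arm_command:
  plan:
    - [[-0.0018, 0, -0.001], [0, 0, 0]]
    - [[-0.0018, 0, -0.001], [0, 0, 0]]

```text
clock: 22.3
position: [0.6413, -0.1203, 0.287]
ee_rot: [-1.126, 1.33, -1.33]
force: [-1.5, 1.2, 2.7]
width: 0.276
```

```bash
python3 g.py
```

```text
22.55 30.90398115244308 [1.659  2.0058 2.5378 3.0521 2.2424 2.7312] [ 2.5139 -0.0921]
```

>>> arm_command:
  plan:
    - [[0, 0, 0], [0, 0, 0]]
    - [[0, 0, 0], [0, 0, 0]]
    - [[0, 0, 0], [0, 0, 0]]
    - [[0, 0, 0], [0, 0, 0]]
    - [[0, 0, 0], [0, 0, 0]]
  fingers: -0.1

```text
clock: 23.05
position: [0.6413, -0.1208, 0.287]
ee_rot: [-1.126, 1.331, -1.331]
force: [-0.0, -0.3, -0.6]
width: 0.548
```

>>> arm_command:
  plan:
    - [[0, -0.015, 0], [0, 0, 0]]
    - [[0, -0.035, 0], [0, 0, 0]]
    - [[0, -0.07, 0], [0, 0, 0]]
    - [[0, -0.11, 0], [0, 0, 0]]
    - [[0, -0.15, 0], [0, 0, 0]]

```text
clock: 23.55
position: [0.6408, -0.1208, 0.4398]
ee_rot: [-1.126, 1.33, -1.331]
force: [0.8, -0.7, 0.3]
width: 0.55
```

```bash
python3 look.py 11
python3 - <<'E'
import cv2
a=cv2.imread('pics/s11.png')[160:250,190:330]
cv2.imwrite('pics/s11z.png',cv2.resize(a,(784,504),interpolation=3))
E
```

```text
23.55 [ 0.6408 -0.1208  0.4398] 0.5504308787922583 [ 0.7563 -0.7473  0.305 ] [-0.4588  0.5614  1.1365  1.1139 -0.5121  1.7432  0.3477] [ 0.2989 -0.0563  0.0067 -1.0092 -0.019   0.9055 -0.1885]
[[-0.1655  0.0006  0.9862]
 [-0.9862 -0.0007 -0.1655]
 [ 0.0006 -1.      0.0007]]
w wheel_axis [208.6, 199.2] 0.58 [ 0.5884 -0.1428  0.283 ]
w handle [252.5, 174.3] 0.57 [ 0.6404 -0.1168  0.3085]
w catch_knob [101.0, 157.3] 0.58 [ 0.4787 -0.0829  0.262 ]
t wheel_axis [268.9, 160.1] 0.75 [ 0.5881 -0.1446  0.283 ]
t handle [261.9, 137.0] 0.86 [ 0.6428 -0.1257  0.3085]
t catch_knob [243.0, 200.5] 0.78 [ 0.4849 -0.0759  0.262 ]
s wheel_axis [232.6, 195.8] 0.79 [ 0.5873 -0.143   0.283 ]
s handle [349.3, 245.0] 0.64 [0.7814 0.099  0.3085]
s catch_knob [251.9, 173.1] 0.41 [ 0.4803 -0.0872  0.262 ]
```

View pics/s11z.png

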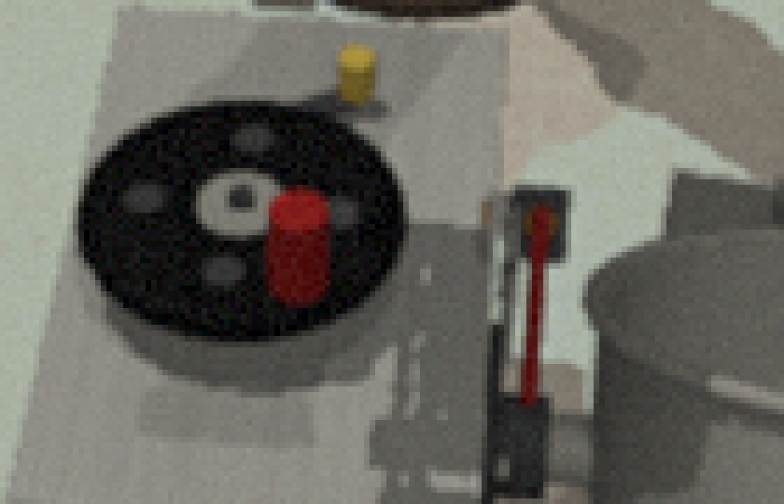

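View pics/w11.png

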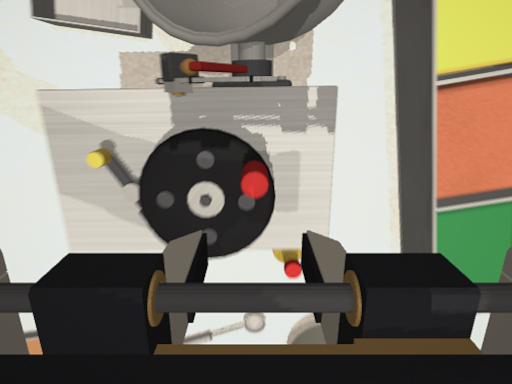

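Run:
```python
from h import *
from cell import get_image
im=get_image("wrist")["color"]
cv2.imwrite('pics/w12.png',cv2.resize(im[35:105,140:300],(800,350*1),interpolation=3)[:,:,::-1])
```

```text
(no output)
```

View pics/w12.png

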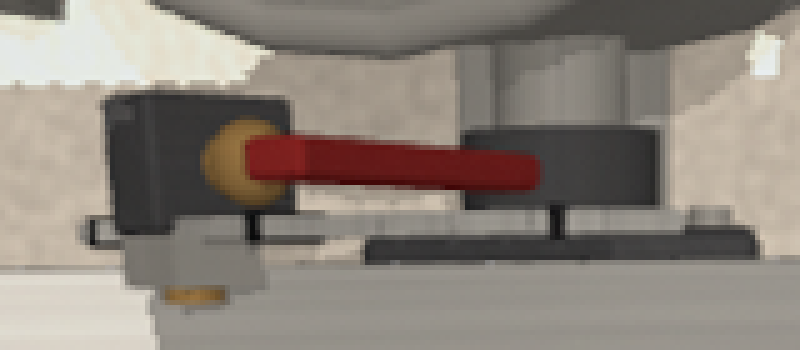

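View pics/s11.png

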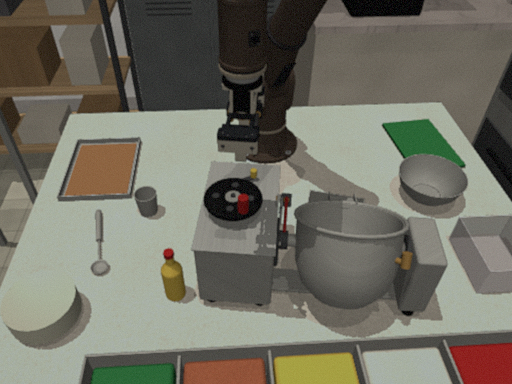

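View pics/t11.png

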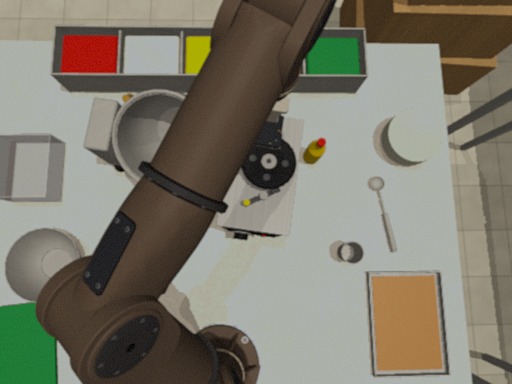

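```bash
python3 -c "
from cell import sign_off,observe
s=observe();print(s['clock'],s['force']);print(sign_off())"
```

```text
24.2 [ 0.49793084  1.3104727  -0.51581297]
the job is handed in; nothing more can be done
None
```

I swung the yellow catch open and wound the wheel clockwise about 17 rad by its handle until the tilt arm met the stop bolt. I then let go, lifted clear and handed the job in at 24 s.

- **Catch:** it moved to about 1.0 rad, past the 0.85 needed to clear the dog. The last wrist picture still shows it there.
- **Stop:** the force along the circle was about 5 to 6.5 N while winding. It then climbed over the last 0.6 rad to about 9 to 10 N, roughly 4 N more, where I stopped. It rose about 0.5 N per 0.1 rad on average, less than the 1 N stated. Single readings scatter by about 0.5 N. I backed the arm off until about 2.5 N was left before opening the fingers, and the wheel did not move visibly.
- **Last pictures:** the kettle is tipped forward with its red arm over the bolt head. The bottle and cup stand where they were; in the last pictures the pan is mostly hidden behind the kettle and robot arm, and I did not check it closely. The robot touches nothing. No view showed the arm and bolt from the side, so contact rests on the feel.

**What disagreed:** my first grip on the catch knob closed above it and touched nothing. The fingertips showed in the pictures about 35 mm further back than `arm.tip_extent` says, so I set the heights from the pictures. Readings of the same point from different cameras differed by up to about 5 mm.

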